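# Turn the printing block face up on its bed

## Robot

A 6-joint arm with a two-finger parallel gripper is mounted at the origin on the work surface. World frame = base frame: x ahead of the robot, y to its left, z up, the work surface at z = 0. Lengths are in mm, angles in rad, forces in N, time in s.
With the tool pointing down it reaches from about 275 to 1000 mm from the base axis. Payload 8.4 kg.
Tool frame: the origin (TCP) lies at the very end of the fingers, on their centre line; the grasp point (between the pads) lies 19 mm behind it; z points along the fingers, y is the direction in which the jaws open and shut (so a half turn about z gives the same grasp; the last joint's range is limited). The gripper opens to 85 mm and grips with 20 to 120 N. Pads are 22 mm wide; open, the fingers measure 114 mm over their backs; the gripper's body (76 mm by 85 mm) begins 54 mm behind the grasp point. The pads swing forward as they close: fully open they stand 13 mm farther back than shut.
Start: joints at [1.248, 0.353, 1.633, -0, 1.155, -0.002], TCP at [197.077, 593.118, 231.281] pointing down, gripper open.
Joint ranges: [-2.63, 2.63], [-0.92, 2.1], [0.06, 2.66], [-1.3, 4.44], [0, 2.69], [-3.02, 3.02]. Speed limits (rad/s): [2.22, 2.22, 2.79, 3.14, 3.14, 3.14].

## Interface

Orientations are given as [roll, pitch, yaw] about the fixed x, y, z axes, in that order (R = Rz(yaw) Ry(pitch) Rx(roll)).
In Python, from rig import sense, grab_frame, get_calibration, sign_off, boxes_of, trace gives the robot as it stands.
- The arm moves only by the tool servo_tool, never from a script. Its argument "rows" is a list of rows, each a list of 3 entries, a list of its own where there are three numbers: the finger opening in mm, from 0 to 85.4, then the shift along the tool's x, y, z in mm, then the turn, a rotation vector about the tool's x, y, z in degrees. A call has 1 to 8 rows; each row shifts and turns the commanded pose from where the row before left it, along the tool's axes as they then stand; what a row does not reach is not made up. A row lasts 1/8 s, in which the tool goes at most 62.5 mm and 10.7 degrees, less where a joint would pass 70% of its speed; a pose out of reach is approached as far as the arm can. A call is refused whole if a number of a shift passes 62.5 or a number of a turn 10.7, either way. A call with a gripper value outside its range is refused whole. The fingers move at their own pace and stop on an object; "force" is the grip in N (left out, the last holds). Time passes only in rows, so rows that do not move let the fingers close. It gives the time, the measured TCP pose, the force and the opening at its end, in the units of the state.
- sense(): the state, without advancing time (a new reading comes with each control period).
- grab_frame(name): name is "scene" or "top"; returns the picture (480x640x3 uint8, blue, green, red); there is no depth.
- get_calibration(name): a dict with "intrinsics" (3x3 intrinsics, pixels), "k1" (the pictures are not rectified: a ray, as slopes to the right and down, at radius r is drawn at 1 + k1 r^2 times it, then the intrinsics apply), "world_to_cam" (4x4, takes a point from world to camera coordinates). Camera axes: x right, y down, z forward; pixel columns grow to the right and rows downward; lengths in mm; the calibration is good to about 2 mm. A picture is of the moment at which its call begins. get_calibration takes no time and is no camera call.
- sign_off(): hands the job in, once; it reports no verdict.
Trained networks look in the newest picture that a camera, given by its name, has taken for a name from the list of things; names that differ only in an ending like _2 or _b are one class to them, and where a whole thing is asked for, a point or a joint stands for the part that bears it (a point fixed in the world has none). Each returns a list of dicts, best first, with "conf" (0 to 1); they miss things now and then, are a little off and sometimes report something else, mostly with a low value. They report only what shows in the picture. A call takes as long as a camera call. They do not tell look-alikes from the thing itself.
- boxes_of(camera, thing): "centre" ([x, y, z] in mm, in the coordinates of the camera as it stood for that picture, good to about 4 mm: the middle of the surface that is visible of it).
- trace(camera, thing): "mask" (480x640 bool, what is visible of it).
The state is a dict: "clock": time; "qpos": joint angles; "qvel": joint speeds; "joint_efforts": joint torques, N m; "eef_pos": TCP position; "tcp_rot": TCP orientation; "contact_force": force on the tool from outside, world axes, zero at the start; "wrist_torque": the same for the moment, N m; "opening": opening from 0.0 (shut) to 1.0 (fully open).
Only numpy, scipy, OpenCV 4.12 (cv2) and the standard library are available. Lean on these libraries where they do the work, as an engineer would, in place of code of your own. Each camera call takes 0.05 s, during which the arm holds its last target. There are 200 camera calls.

## Task

One of the two carved printing blocks lies carved face down, showing its plain back. Turn that block over and lay it flat in the middle of the printing bed, carved face up and square to the bed, with its handle sticking out over the edge opposite the stop strip. Leave the other block, which already lies carved face up, where it is.

Things in the scene. Friction and masses are not known exactly. Their poses are not given: they have to be found in the camera images.
- block_grip (a point): Middle of the face-down block's grip: a round dark steel bar, 12 mm thick, 76 mm long, on two arms, its axis 40 mm off the slab's edge, 14 mm above the table. It turns freely: lifted by it, the block swings down and hangs, its far edge 116 mm below the axis, carved face to where the handle had pointed. Set on that edge and carried over sideways and down, it lies down. Axes as block_center.
- block_center (a point): Centre of the block lying carved face down: wooden slab 76 x 100 x 22 mm, 0.24 kg, plain back up. Axes: x from handle to slab (at first away from the robot within 30 degrees), y along the grip, z out of the plain back (up at first, down when turned). The grip's axis lies at x = -78, z = +3 mm: 14 mm from the carved face's plane, 8 mm from the back's.
- bed_place (a point): Middle of the fixed printing bed's black rubber top, 12 mm above the table; the slab's middle belongs over it. x points away from the robot (within 20 degrees), z up; 140 mm long in y. A light wooden stop strip, 9 mm high, has its inner side at x = -46 mm; the far edge is open, at x = +42 mm. A well-laid block has its grip's middle at x = +78, y = 0, z = +8 mm.
- spare_center (a point): Centre of the slab of the other block, to be left alone: same size and handle, but it already lies carved face up, its raised pattern visible, its handle roughly towards the robot. x from handle to slab, y along the grip, z up.
Mind the look-alikes: they are no part of the job. Leave any green or orange look-alike of the part that bears block_grip alone.

How it is judged (in metres and radians):
At the end, for the whole second after the job is handed in: The turned block rests on the bed carved face up (flat within 10 degrees), its middle within 20 mm of the bed's middle along and across the bed, square within 12 degrees, handle on the side away from the stop strip, at rest (angle between block_center's own z axis and vertical above 2.967 rad and x of block_center in the frame of bed_place between -0.02 and 0.02 m and y of block_center in the frame of bed_place between -0.02 and 0.02 m and z of block_center in the frame of bed_place below 0.017 m and x of block_grip in the frame of bed_place above 0.04 m and angle between the x axis of block_center and the x axis of bed_place, either way round below 0.22 rad and linear speed of block below 0.02 m/s); the robot touches nothing.
It fails at once if the other block is moved by more than 20 mm (distance of spare_center from where it was at the start of the episode above 0.02 m).
It also fails if it takes over 45 s, if anything falls off the work surface, if the arm or the gripper's body presses on something with over 40 N, if the wrist force passes 120 N, or if a joint passes its speed limit or range.

## Working session

There is one attempt and no reset: what is moved stays moved. The work goes in short steps, Python scripts to look and compute and a tool call to move; the robot and the scene stay as the last step left them, time stands still between calls to the robot, and variables do not carry over. Pictures are saved under pics/ and viewed, about 8 in all and at most 12, crops included, and the job is handed in when it is done.

Besides the shell and the picture viewer there is one more tool, called after "Call:" by a JSON object that holds its "name" and its "arguments". servo_tool: Moves the arm, as the interface text tells. Its arguments: {"type":"object","properties":{"rows":{"type":"array","items":{"type":"array"}},"force":{"type":"number"}},"required":["rows"]}

```bash
mkdir -p pics; cat > h.py <<'E'
import numpy as np, cv2
from rig import *
from scipy.spatial.transform import Rotation as R
def w2c(n): return np.array(get_calibration(n)["world_to_cam"],float)
def towld(n,p):
    T=np.linalg.inv(w2c(n)); return (T@np.append(p,1))[:3]
def proj(n,P):
    c=get_calibration(n); p=w2c(n)@np.append(P,1); s=p[:2]/p[2]; s=s*(1+c["k1"]*(s@s))
    K=np.array(c["intrinsics"]); return K[:2,:2]@s+K[:2,2]
def ray(n,px,z):
    c=get_calibration(n); K=np.array(c["intrinsics"],float)
    d=(np.array(px,float)-K[:2,2])/np.array([K[0,0],K[1,1]]); s=d.copy()
    for _ in range(20): s=d/(1+c["k1"]*(s@s))
    T=np.linalg.inv(w2c(n)); o=T[:3,3]; v=T[:3,:3]@np.append(s,1); return o+v*(z-o[2])/v[2]
E
python3 - <<'E'
from h import *
for n in ("scene","top"):
    f=grab_frame(n); cv2.imwrite(f"pics/{n}0.png",f)
    for t in ("block_grip","block_center","bed_place","spare_center"):
        for d in boxes_of(n,t)[:5]:
            P=towld(n,d["centre"]); print(n,t,round(d["conf"],2),P.round(),proj(n,P).round())
print(sense())
E
```

```text
scene block_grip 0.81 [ 531. -448.   20.] [150. 219.]
scene block_grip 0.76 [ 554. -256.   24.] [218. 265.]
scene block_grip 0.67 [ 335. -365.   21.] [235. 173.]
scene block_center 0.87 [ 334. -364.   22.] [236. 173.]
scene block_center 0.65 [ 556. -258.   21.] [216. 266.]
scene block_center 0.55 [ 531. -445.   23.] [151. 219.]
scene bed_place 0.58 [525. 244.  14.] [462. 375.]
scene spare_center 0.62 [564. -22.  20.] [319. 324.]
top block_grip 0.93 [ 523. -453.   23.] [497. 204.]
top block_grip 0.9 [ 330. -369.   22.] [455. 299.]
top block_grip 0.81 [ 548. -257.   23.] [401. 188.]
top block_center 0.92 [ 553. -264.   21.] [404. 187.]
top block_center 0.57 [ 331. -369.   23.] [455. 298.]
top bed_place 0.8 [517. 239.   9.] [155. 198.]
top bed_place 0.36 [561. -29.  15.] [287. 179.]
top spare_center 0.56 [564. -30.  16.] [288. 178.]
{'clock': 0.5, 'qpos': array([ 1.24763696e+00,  3.53025799e-01,  1.63340908e+00, -3.55702745e-06,
        1.15516463e+00, -2.40102055e-03]), 'qvel': array([-0.00121502,  0.00013466, -0.00047099,  0.00229873, -0.00221356,
       -0.00023063]), 'joint_efforts': array([-4.51849273e-04, -6.04697943e+01, -3.42180598e+01, -3.48443518e-05,
        2.12551204e-03, -2.54790996e-05]), 'eef_pos': array([197.05795665, 593.12932994, 231.26095038]), 'tcp_rot': array([-3.14158579e+00,  3.23771466e-06,  2.82083575e+00]), 'contact_force': array([6.30507258e-01, 4.69323002e-01, 2.32740949e-04]), 'wrist_torque': array([-0.03100887, -0.01960747, -0.00365907]), 'opening': 1.0012524573971957}
```

View pics/top0.png

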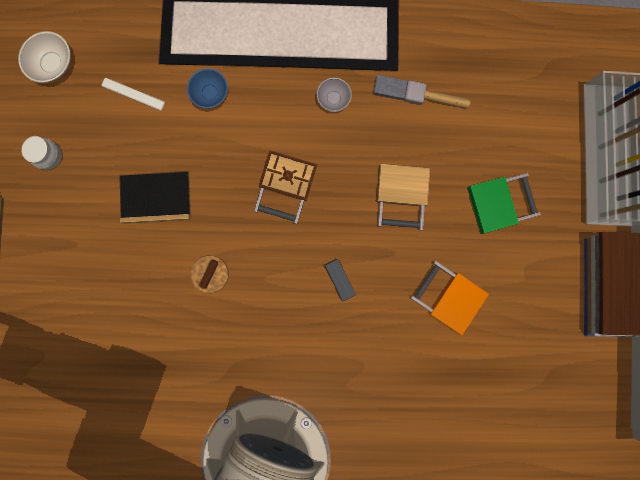

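View pics/scene0.png

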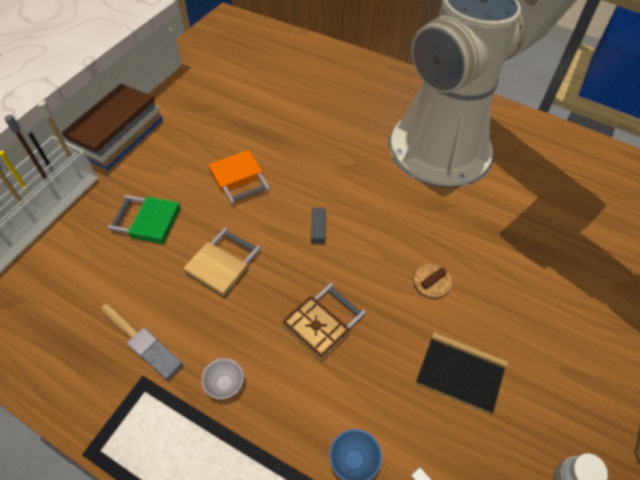

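Candidates in the top view: plain wooden block (404,185) with its bar at (401,223), green look-alike (497,204), orange look-alike (455,299), and spare with its carving visible at (288,178). The plain wooden one fits. The bed is at (155,197), with the stop strip along its lower (robot-facing) edge.

```bash
python3 - <<'E'
from h import *
f=grab_frame("top")
a=cv2.resize(f[150:240,360:450],None,fx=6,fy=6,interpolation=cv2.INTER_CUBIC)[:, :400]
a=cv2.resize(f[155:235,370:440],None,fx=5.5,fy=5.5,interpolation=cv2.INTER_CUBIC)
b=cv2.resize(f[155:235,112:196],None,fx=4.8,fy=5.5,interpolation=cv2.INTER_CUBIC)
cv2.imwrite("pics/crop.png",np.hstack([a,b]))
hsv=cv2.cvtColor(f,cv2.COLOR_BGR2HSV)
def quad(m,z,name):
    n,l,s,c=cv2.connectedComponentsWithStats(m.astype(np.uint8)); i=1+np.argmax(s[1:,4])
    cs,_=cv2.findContours((l==i).astype(np.uint8),cv2.RETR_EXTERNAL,cv2.CHAIN_APPROX_NONE)
    P=np.array([ray("top",p[0],z)[:2] for p in max(cs,key=len)],np.float32)
    r=cv2.minAreaRect(P); print(name,r,s[i],c[i].round(1))
m=np.zeros((480,640),bool); g=np.zeros_like(m)
g[155:215,370:440]=True
quad(g&(hsv[...,2]>165),22,"slab")
g[:]=0; g[160:235,110:200]=True
quad(g&(hsv[...,2]<45),12,"bed")
quad(g&(hsv[...,2]>150),21,"strip")
g[:]=0; g[200:235,370:440]=True
quad(g&(hsv[...,1]<90)&(hsv[...,2]<110),14,"bar")
c=[towld("top",boxes_of("top","bed_place")[0]["centre"])]
# scene bed/slab check
f=grab_frame("scene"); hsv=cv2.cvtColor(f,cv2.COLOR_BGR2HSV)
def quad2(m,z,name):
    n,l,s,c=cv2.connectedComponentsWithStats(m.astype(np.uint8)); i=1+np.argmax(s[1:,4])
    cs,_=cv2.findContours((l==i).astype(np.uint8),cv2.RETR_EXTERNAL,cv2.CHAIN_APPROX_NONE)
    P=np.array([ray("scene",p[0],z)[:2] for p in max(cs,key=len)],np.float32)
    print(name,cv2.minAreaRect(P))
g[:]=0; g[335:415,410:510]=True
quad2(g&(hsv[...,2]<45),12,"bed s")
g[:]=0; g[235:300,180:262]=True
quad2(g&(hsv[...,2]>165)&(hsv[...,1]>60),22,"slab s")
E
```

```text
slab ((557.9535522460938, -263.36224365234375), (99.08653259277344, 74.9820556640625), 86.4020767211914) [ 379  164   51   41 1800] [403.8 184. ]
bed ((524.6516723632812, 239.4527587890625), (85.07467651367188, 138.76588439941406), 4.564210891723633) [ 120  172   70   45 2829] [154.4 194.3]
strip ((475.67626953125, 236.37205505371094), (8.602322578430176, 135.47531127929688), 4.689640522003174) [120 214  68   8 294] [153.8 217.8]
bar ((479.5071716308594, -258.6140441894531), (77.43463897705078, 14.06959342956543), 84.10389709472656) [381 219  39  11 221] [400.5 223. ]
bed s ((524.7952270507812, 241.99502563476562), (84.69397735595703, 134.68408203125), 4.524713516235352)
slab s ((556.73388671875, -266.4354553222656), (83.92172241210938, 113.28887176513672), 0.07687274366617203)
```

View pics/crop.png

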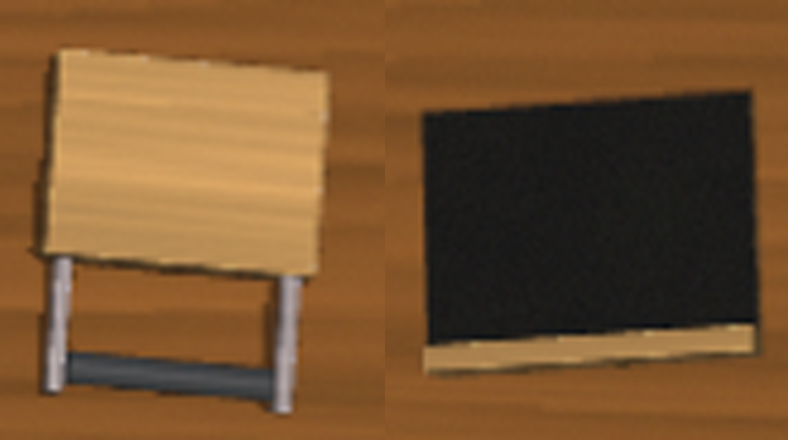

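Crop: the plain-backed wooden block has its bar towards the robot, and the bed's strip is on the robot's side. Sizes check: slab 99x75 mm, bed 85x139 mm, and bar-to-slab distance 78.6 mm. Next I plan the approach.

```bash
cat >> h.py <<'E'
def plan(wps,op,p=None,rot=None):
    """wps: (x,y,z,yaw deg,rows); tool straight down"""
    s=sense(); p=np.array(s["eef_pos"]) if p is None else np.array(p,float)
    Q=R.from_euler("xyz",s["tcp_rot"]) if rot is None else R.from_euler("xyz",[180,0,rot],degrees=True)
    print("from",p.round(1),Q.as_euler("xyz",degrees=True).round(1)); rows=[]
    for x,y,z,yaw,n in wps:
        G=np.array([x,y,z])
        for k in range(n):
            f=1/(n-k); d=Q.inv().apply((G-p)*f).round()
            t=((Q.inv()*R.from_euler("xyz",[180,0,yaw],degrees=True)).as_rotvec(degrees=True)*f).round(1)+0
            p=p+Q.apply(d); Q=Q*R.from_rotvec(t,degrees=True); rows.append([op,(d+0).tolist(),t.tolist()])
    for i in range(0,len(rows),8): print(str(rows[i:i+8]).replace(".0,",",").replace(".0]","]"))
    print("end",p.round(1),Q.as_euler("xyz",degrees=True).round(1))
E
python3 - <<'E'
from h import *
plan([(479.5,-258.6,110,86.4,20),(479.5,-258.6,3,86.4,5)],45)
E
```

```text
from [197.1 593.1 231.3] [-180.     0.   161.6]
[[45, [-27, -36, 6], [0, 0, 3.8]], [45, [-29, -34, 6], [0, 0, 3.8]], [45, [-31, -32, 6], [0, 0, 3.8]], [45, [-33, -30, 6], [0, 0, 3.8]], [45, [-35, -28, 6], [0, 0, 3.8]], [45, [-37, -25, 6], [0, 0, 3.7]], [45, [-39, -23, 6], [0, 0, 3.8]], [45, [-40, -20, 6], [0, 0, 3.7]]]
[[45, [-41, -18, 6], [0, 0, 3.8]], [45, [-42, -15, 6], [0, 0, 3.7]], [45, [-43, -12, 6], [0, 0, 3.8]], [45, [-44, -9, 6], [0, 0, 3.7]], [45, [-45, -6, 6], [0, 0, 3.8]], [45, [-45, -3, 6], [0, 0, 3.7]], [45, [-45, 0, 6], [0, 0, 3.8]], [45, [-45, 3, 6], [0, 0, 3.7]]]
[[45, [-45, 5, 6], [0, 0, 3.8]], [45, [-44, 8, 6], [0, 0, 3.7]], [45, [-43, 11, 7], [0, 0, 3.8]], [45, [-43, 14, 6], [0, 0, 3.7]], [45, [0, 0, 21], [0, 0, 0]], [45, [0, 0, 22], [0, 0, 0]], [45, [0, 0, 21], [0, 0, 0]], [45, [0, 0, 22], [0, 0, 0]]]
[[45, [0, 0, 21], [0, 0, 0]]]
end [ 479.1 -258.9    3.3] [-180.     0.    86.4]
```

Call:
{"name": "servo_tool", "arguments": {"rows": [[45,[-27,-36,6],[0,0,3.8]],[45,[-29,-34,6],[0,0,3.8]],[45,[-31,-32,6],[0,0,3.8]],[45,[-33,-30,6],[0,0,3.8]],[45,[-35,-28,6],[0,0,3.8]],[45,[-37,-25,6],[0,0,3.7]],[45,[-39,-23,6],[0,0,3.8]],[45,[-40,-20,6],[0,0,3.7]]]}}

```text
clock: 1.65
eef_pos: [309.8, 251.6, 183.4]
tcp_rot: [3.141, 0.0, 2.292]
contact_force: [-0.4, -0.4, 0.3]
opening: 0.526
```

Call:
{"name": "servo_tool", "arguments": {"rows": [[45,[-41,-18,6],[0,0,3.8]],[45,[-42,-15,6],[0,0,3.7]],[45,[-43,-12,6],[0,0,3.8]],[45,[-44,-9,6],[0,0,3.7]],[45,[-45,-6,6],[0,0,3.8]],[45,[-45,-3,6],[0,0,3.7]],[45,[-45,0,6],[0,0,3.8]],[45,[-45,3,6],[0,0,3.7]]]}}

```text
clock: 2.65
eef_pos: [424.0, -89.7, 135.3]
tcp_rot: [3.141, 0.0, 1.768]
contact_force: [0.7, 0.2, 0.4]
opening: 0.529
```

Call:
{"name": "servo_tool", "arguments": {"rows": [[45,[-45,5,6],[0,0,3.8]],[45,[-44,8,6],[0,0,3.7]],[45,[-43,11,7],[0,0,3.8]],[45,[-43,14,6],[0,0,3.7]],[45,[0,0,0],[0,0,0]],[45,[0,0,0],[0,0,0]]]}}

```text
clock: 3.4
eef_pos: [478.5, -258.4, 110.1]
tcp_rot: [-3.141, -0.001, 1.508]
contact_force: [0.7, 0.7, 0.4]
opening: 0.528
```

```bash
python3 - <<'E'
from h import *
plan([(479.5,-258.6,3,86.4,6)],45)
E
```

```text
from [ 478.5 -258.4  110.1] [-179.9   -0.    86.4]
[[45, [0, 0, 18], [0, 0, 0]], [45, [0, 0, 18], [0, 0, 0]], [45, [0, 0, 18], [0, 0, 0]], [45, [0, 0, 18], [0, 0, 0]], [45, [0, 1, 18], [0, 0, 0]], [45, [0, 0, 17], [-0.1, 0, 0]]]
end [ 479.4 -258.3    3.1] [180.   -0.   86.4]
```

Call:
{"name": "servo_tool", "arguments": {"rows": [[45,[0,0,18],[0,0,0]],[45,[0,0,18],[0,0,0]],[45,[0,0,18],[0,0,0]],[45,[0,0,18],[0,0,0]],[45,[0,1,18],[0,0,0]],[45,[0,0,17],[0,0,0]]]}}

```text
clock: 4.15
eef_pos: [480.1, -258.9, 1.9]
tcp_rot: [-3.141, -0.0, 1.508]
contact_force: [-0.0, 0.1, 0.0]
opening: 0.521
```

Call:
{"name": "servo_tool", "arguments": {"rows": [[0,[0,0,0],[0,0,0]],[0,[0,0,0],[0,0,0]],[0,[0,0,0],[0,0,0]],[0,[0,0,0],[0,0,0]],[0,[0,0,0],[0,0,0]],[0,[0,0,0],[0,0,0]]], "force": 45}}

```text
clock: 4.9
eef_pos: [480.3, -259.0, 3.5]
tcp_rot: [3.141, 0.0, 1.508]
contact_force: [-0.3, -0.4, -0.4]
opening: 0.12
```

Call:
{"name": "servo_tool", "arguments": {"rows": [[0,[0,2,-22],[0,0,0]],[0,[0,7,-22],[0,0,0]],[0,[0,11,-20],[0,0,0]],[0,[0,14,-20],[0,0,0]],[0,[0,18,-18],[0,0,0]],[0,[0,18,-16],[0,0,0]],[0,[0,12,-20],[0,0,0]],[0,[0,5,-30],[0,0,0]]]}}

```text
clock: 5.9
eef_pos: [566.8, -264.0, 171.0]
tcp_rot: [-3.14, -0.001, 1.508]
contact_force: [-0.2, 0.5, -2.6]
opening: 0.115
```

Call:
{"name": "servo_tool", "arguments": {"rows": [[0,[0,0,-30],[0,0,0]],[0,[0,0,-20],[0,0,0]],[0,[0,0,-10],[0,0,0]],[0,[0,0,0],[0,0,0]]]}}

```text
clock: 6.4
eef_pos: [567.0, -264.4, 231.4]
tcp_rot: [3.141, 0.0, 1.508]
contact_force: [-0.4, 0.0, -2.1]
opening: 0.123
```

```bash
python3 - <<'E'
from h import *
print(sense()["clock"],sense()["opening"],sense()["contact_force"])
f=grab_frame("scene"); cv2.imwrite("pics/s1.png",f)
E
```

```text
6.4 0.12305052083360643 [-0.41443033  0.00265565 -2.08535258]
```

View pics/s1.png

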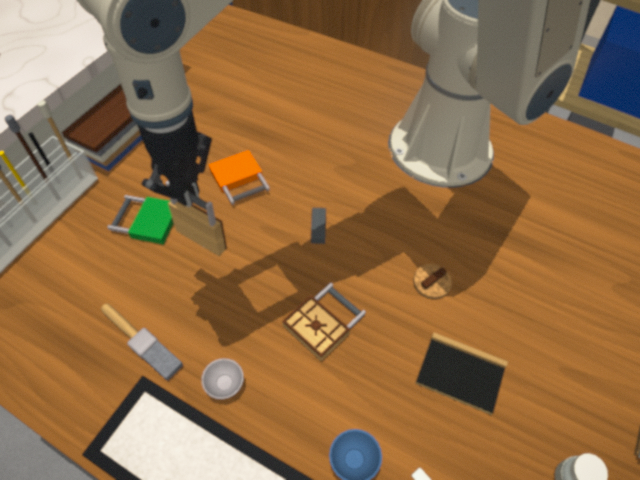

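The block hangs freely with its carved face towards the robot (around (200,225)), and the weight reads about 2.1 N. Next I carry it above the bed.

```bash
python3 - <<'E'
from h import *
plan([(564,-244,231,86.8,2),(503,178,231,94,14),(494.6,237.5,231,94.6,5),(494.6,237.5,231,94.6,3)],0)
E
```

```text
from [ 566.6 -264.2  230.7] [-180.    -0.    86.4]
[[0, [10, -2, 0], [0, 0, -0.2]], [0, [10, -2, 0], [0, 0, -0.2]], [0, [30, -6, 0], [0, 0, -0.5]], [0, [30, -6, 0], [0, 0, -0.5]], [0, [30, -5, 0], [0, 0, -0.5]], [0, [30, -5, 0], [0, 0, -0.5]], [0, [30, -5, 0], [0, 0, -0.5]], [0, [30, -5, 0], [0, 0, -0.5]]]
[[0, [30, -4, 0], [0, 0, -0.5]], [0, [30, -4, 0], [0, 0, -0.5]], [0, [30, -4, 0], [0, 0, -0.5]], [0, [30, -4, 0], [0, 0, -0.5]], [0, [30, -3, 0], [0, 0, -0.5]], [0, [31, -3, 0], [0, 0, -0.6]], [0, [30, -3, 0], [0, 0, -0.5]], [0, [31, -3, 0], [0, 0, -0.6]]]
[[0, [12, -1, 0], [0, 0, -0.1]], [0, [12, -1, 0], [0, 0, -0.1]], [0, [12, -1, 0], [0, 0, -0.1]], [0, [12, -1, 0], [0, 0, -0.1]], [0, [12, 0, 0], [0, 0, -0.2]], [0, [0, 0, 0], [0, 0, 0]], [0, [0, 0, 0], [0, 0, 0]], [0, [0, 0, 0], [0, 0, 0]]]
end [494.7 237.7 230.9] [-180.    -0.    94.6]
```

Call:
{"name": "servo_tool", "arguments": {"rows": [[0,[10,-2,0],[0,0,-0.2]],[0,[10,-2,0],[0,0,-0.2]],[0,[30,-6,0],[0,0,-0.5]],[0,[30,-6,0],[0,0,-0.5]],[0,[30,-5,0],[0,0,-0.5]],[0,[30,-5,0],[0,0,-0.5]],[0,[30,-5,0],[0,0,-0.5]],[0,[30,-5,0],[0,0,-0.5]]]}}

```text
clock: 7.45
eef_pos: [537.5, -61.5, 231.0]
tcp_rot: [-3.141, -0.0, 1.568]
contact_force: [1.1, 0.3, -2.1]
opening: 0.119
```

Call:
{"name": "servo_tool", "arguments": {"rows": [[0,[30,-4,0],[0,0,-0.5]],[0,[30,-4,0],[0,0,-0.5]],[0,[30,-4,0],[0,0,-0.5]],[0,[30,-4,0],[0,0,-0.5]],[0,[30,-3,0],[0,0,-0.5]],[0,[31,-3,0],[0,0,-0.6]],[0,[30,-3,0],[0,0,-0.5]],[0,[31,-3,0],[0,0,-0.6]]]}}

```text
clock: 8.45
eef_pos: [502.5, 179.4, 231.0]
tcp_rot: [-3.141, 0.0, 1.642]
contact_force: [0.9, -1.0, -1.6]
opening: 0.119
```

Call:
{"name": "servo_tool", "arguments": {"rows": [[0,[12,-1,0],[0,0,-0.1]],[0,[12,-1,0],[0,0,-0.1]],[0,[12,-1,0],[0,0,-0.1]],[0,[12,-1,0],[0,0,-0.1]],[0,[12,0,0],[0,0,-0.2]],[0,[0,0,30],[0,0,0]],[0,[0,0,30],[0,0,0]],[0,[0,0,20],[0,0,0]]]}}

```text
clock: 9.45
eef_pos: [494.6, 237.7, 150.0]
tcp_rot: [-3.141, 0.0, 1.652]
contact_force: [-0.6, 0.8, -1.2]
opening: 0.116
```

Call:
{"name": "servo_tool", "arguments": {"rows": [[0,[0,0,10],[0,0,0]],[0,[0,0,8],[0,0,0]],[0,[0,0,0],[0,0,0]],[0,[0,0,0],[0,0,0]]]}}

```text
clock: 9.95
eef_pos: [495.5, 237.8, 134.0]
tcp_rot: [3.141, -0.0, 1.651]
contact_force: [0.1, 0.3, -2.4]
opening: 0.122
```

```bash
python3 - <<'E'
from h import *
s=sense(); p=s["eef_pos"]; print(p,np.degrees(s["tcp_rot"]),s["contact_force"])
f=grab_frame("scene"); a=cv2.resize(f[250:430,380:540],None,fx=2.5,fy=2.5)
g=grab_frame("top"); b=cv2.resize(g[130:250,90:220],None,fx=3,fy=3.75)
cv2.imwrite("pics/s2.png",np.hstack([a,b]))
for n in("scene","top"):
    for d in boxes_of(n,"block_center")[:4]: print(n,d["conf"],towld(n,d["centre"]).round())
E
```

```text
[495.498921   237.75967868 133.96525171] [ 1.79940386e+02 -2.15903525e-02  9.46185655e+01] [ 0.05748337  0.25351403 -2.36814444]
scene 0.95 [ 530. -444.   23.]
scene 0.88 [505. 234.  91.]
scene 0.6 [ 334. -359.   25.]
top 0.74 [ 527. -449.   20.]
top 0.61 [495. 201. 102.]
top 0.61 [ 329. -371.   23.]
```

View pics/s2.png

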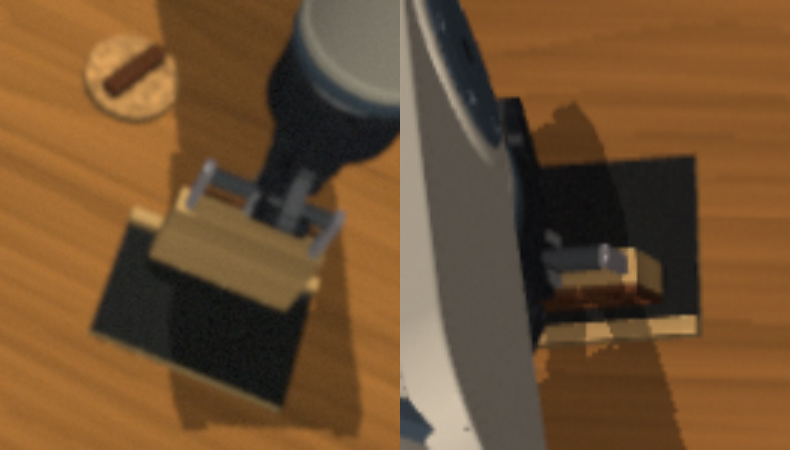

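The block hangs square over the bed, with its plain back away from the robot, just inside the strip. Lowering to contact.

Call:
{"name": "servo_tool", "arguments": {"rows": [[0,[0,0,7],[0,0,0]],[0,[0,0,6],[0,0,0]],[0,[0,0,1],[0,0,0]],[0,[0,0,1],[0,0,0]],[0,[0,0,1],[0,0,0]]]}}

```text
clock: 10.78
eef_pos: [495.6, 237.7, 117.7]
tcp_rot: [3.141, -0.0, 1.652]
contact_force: [0.9, -1.4, 6.3]
opening: 0.116
```

Call:
{"name": "servo_tool", "arguments": {"rows": [[0,[0,0,1],[0,0,0]],[0,[0,0,1],[0,0,0]]]}}

```text
clock: 11.02
eef_pos: [497.4, 237.9, 117.4]
tcp_rot: [3.137, -0.001, 1.652]
contact_force: [1.6, -5.0, 17.7]
opening: 0.119
```

Call:
{"name": "servo_tool", "arguments": {"rows": [[0,[0,8,0],[0,0,0]],[0,[0,7,0],[0,0,0]],[0,[0,8,1],[0,0,0]],[0,[0,7,1],[0,0,0]],[0,[0,15,4],[0,0,0]],[0,[0,14,6],[0,0,0]]]}}

```text
clock: 11.78
eef_pos: [557.7, 243.1, 105.9]
tcp_rot: [3.134, -0.002, 1.652]
contact_force: [4.4, -1.8, 8.4]
opening: 0.121
```

Call:
{"name": "servo_tool", "arguments": {"rows": [[0,[0,13,8],[0,0,0]],[0,[0,12,9],[0,0,0]],[0,[0,0,0],[0,0,0]]]}}

```text
clock: 12.15
eef_pos: [580.2, 244.6, 86.4]
tcp_rot: [3.14, -0.001, 1.651]
contact_force: [1.4, 0.2, 1.1]
opening: 0.125
```

```bash
python3 - <<'E'
from h import *
s=sense(); p=s["eef_pos"]; print(p,s["contact_force"])
f=grab_frame("scene"); a=cv2.resize(f[250:430,380:540],None,fx=2.5,fy=2.5)
g=grab_frame("top"); b=cv2.resize(g[130:250,90:220],None,fx=3,fy=3.75)
cv2.imwrite("pics/s3.png",np.hstack([a,b]))
E
```

```text
[580.16722371 244.55002749  86.39399604] [1.35282925 0.24684644 1.14608387]
```

View pics/s3.png

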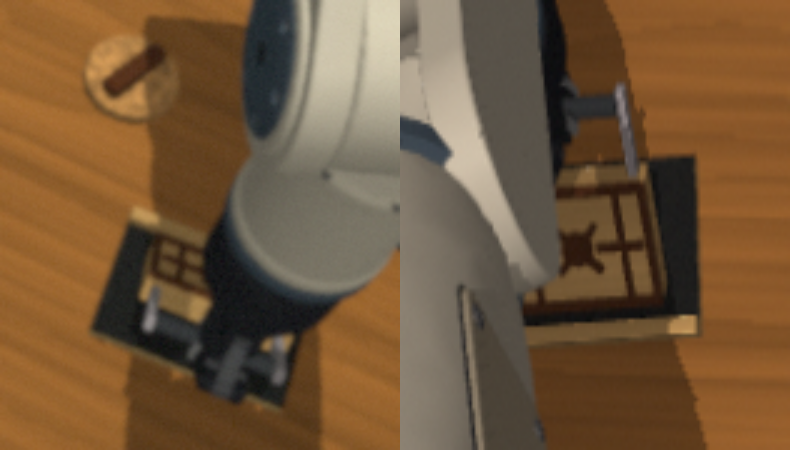

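The block is tilted at about 45°, carved side coming up, lower edge by the strip. Continuing.

Call:
{"name": "servo_tool", "arguments": {"rows": [[0,[0,11,11],[0,0,0]],[0,[0,9,12],[0,0,0]],[0,[0,8,13],[0,0,0]],[0,[0,6,14],[0,0,0]],[0,[0,2,11],[0,0,0]],[0,[0,0,0],[0,0,0]],[0,[0,0,0],[0,0,0]]]}}

```text
clock: 13.12
eef_pos: [614.3, 247.1, 25.3]
tcp_rot: [-3.141, 0.0, 1.652]
contact_force: [-2.1, -0.8, -1.4]
opening: 0.118
```

```bash
python3 - <<'E'
from h import *
s=sense(); print(s["contact_force"])
plan([(603,246.2,20,94.6,4),(603,246.2,10,94.6,3)],0)
E
```

```text
[-2.12453835 -0.8037303  -1.40640798]
from [614.3 247.1  25.3] [-180.     0.    94.6]
[[0, [0, -3, 1], [0, 0, 0]], [0, [0, -3, 1], [0, 0, 0]], [0, [0, -3, 2], [0, 0, 0]], [0, [0, -2, 1], [0, 0, 0]], [0, [0, 0, 3], [0, 0, 0]], [0, [0, 0, 4], [0, 0, 0]], [0, [0, 0, 3], [0, 0, 0]]]
end [603.3 246.2  10.3] [-180.     0.    94.6]
```

Call:
{"name": "servo_tool", "arguments": {"rows": [[0,[0,-3,1],[0,0,0]],[0,[0,-3,1],[0,0,0]],[0,[0,-3,2],[0,0,0]],[0,[0,-2,1],[0,0,0]],[0,[0,0,3],[0,0,0]],[0,[0,0,4],[0,0,0]],[0,[0,0,3],[0,0,0]],[0,[0,0,0],[0,0,0]]]}}

```text
clock: 14.12
eef_pos: [603.4, 246.2, 9.8]
tcp_rot: [-3.141, 0.0, 1.651]
contact_force: [0.1, -0.7, -1.1]
opening: 0.115
```

```bash
python3 - <<'E'
from h import *
s=sense(); p=s["eef_pos"]; print(p,s["contact_force"])
f=grab_frame("scene"); a=cv2.resize(f[250:430,380:540],None,fx=2.5,fy=2.5)
g=grab_frame("top"); b=cv2.resize(g[130:250,90:220],None,fx=3,fy=3.75)
cv2.imwrite("pics/s4.png",np.hstack([a,b]))
E
```

```text
[603.39558669 246.21898058   9.80696071] [ 0.09345808 -0.74789533 -1.10186099]
```

View pics/s4.png

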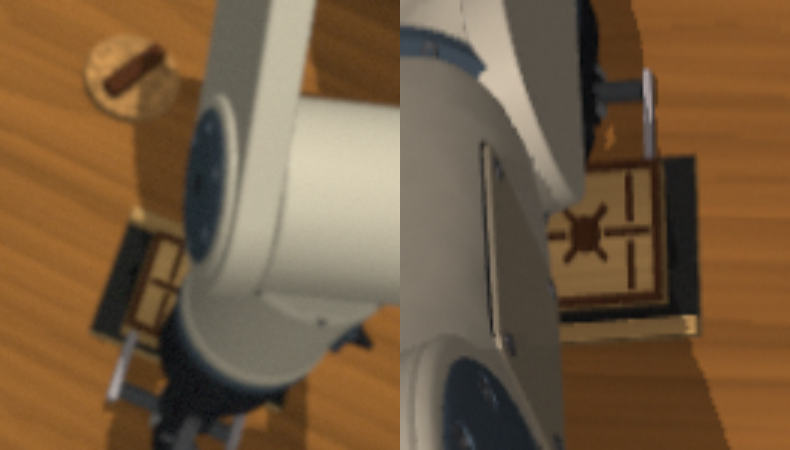

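Block is lying carved face up, with its handle out past the far edge. I lower the last millimetre, release and rise.

Call:
{"name": "servo_tool", "arguments": {"rows": [[0,[0,0,1],[0,0,0]],[0,[0,0,0],[0,0,0]],[32,[0,0,0],[0,0,0]],[32,[0,0,0],[0,0,0]],[32,[0,0,0],[0,0,0]],[32,[0,0,0],[0,0,0]]]}}

```text
clock: 14.98
eef_pos: [603.7, 246.4, 9.3]
tcp_rot: [3.141, -0.0, 1.651]
contact_force: [-0.7, -0.1, 0.4]
opening: 0.376
```

Call:
{"name": "servo_tool", "arguments": {"rows": [[32,[0,0,-10],[0,0,0]],[32,[0,0,-15],[0,0,0]],[32,[0,0,-30],[0,0,0]],[32,[0,0,-40],[0,0,0]],[32,[0,0,-40],[0,0,0]],[32,[-40,0,-20],[0,0,0]],[32,[-50,0,0],[0,0,0]],[32,[-50,0,0],[0,0,0]]]}}

```text
clock: 15.98
eef_pos: [615.4, 105.7, 166.2]
tcp_rot: [3.139, -0.0, 1.652]
contact_force: [1.1, 0.3, -0.0]
opening: 0.373
```

Call:
{"name": "servo_tool", "arguments": {"rows": [[32,[-50,0,0],[0,0,0]],[32,[-50,0,0],[0,0,0]],[32,[-50,0,0],[0,0,0]],[32,[-50,0,0],[0,0,0]],[32,[-30,0,0],[0,0,0]],[32,[0,0,0],[0,0,0]]]}}

```text
clock: 16.73
eef_pos: [633.7, -124.7, 165.5]
tcp_rot: [3.14, 0.001, 1.649]
contact_force: [-0.1, 0.3, -0.6]
opening: 0.375
```

```bash
python3 - <<'E'
from h import *
s=sense(); print(s["clock"],s["eef_pos"],s["contact_force"])
g=grab_frame("top"); b=cv2.resize(g[130:250,90:320],None,fx=3.4,fy=3.4)
cv2.imwrite("pics/s5.png",b)
hsv=cv2.cvtColor(g,cv2.COLOR_BGR2HSV)
B=np.array([525.5,240]); a=np.radians(4.56); X=np.array([np.cos(a),np.sin(a)]); Y=np.array([-X[1],X[0]])
m=trace("top","block_center")
for d in m[:4]:
    print(d["conf"],np.argwhere(d["mask"]).mean(0).round())
for t in("block_center","spare_center","block_grip"):
    for d in boxes_of("top",t)[:4]:
        P=towld("top",d["centre"]); print(t,round(d["conf"],2),P.round(),((P[:2]-B)@X).round(),((P[:2]-B)@Y).round())
E
```

```text
16.725 [ 633.7394392  -124.68239846  165.51014747] [-0.08637554  0.30059961 -0.63240324]
0.89 [186. 152.]
0.76 [300. 454.]
0.59 [203. 498.]
block_center 0.86 [ 329. -373.   20.] -244.0 -595.0
block_center 0.63 [533. 235.  29.] 7.0 -5.0
block_center 0.57 [ 525. -449.   21.] -55.0 -687.0
spare_center 0.67 [569.  20.  20.] 26.0 -223.0
spare_center 0.22 [532. 241.  30.] 7.0 1.0
block_grip 0.92 [ 331. -370.   20.] -242.0 -593.0
block_grip 0.88 [534. 243.  29.] 8.0 2.0
block_grip 0.75 [ 524. -452.   22.] -57.0 -690.0
```

View pics/s5.png

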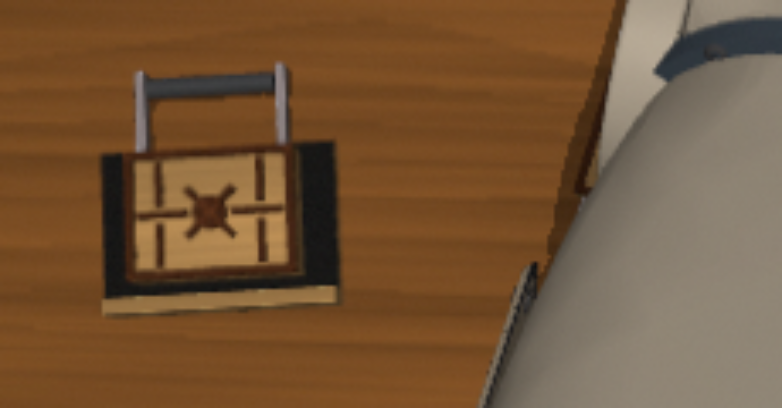

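The block lies square and carved side up: pattern centre at crop pixel (209,212), bar beyond the far edge, strip clear of it. One numeric check by back-projection, and sign off if it is within margin.

```bash
python3 - <<'E'
from h import *
B=np.array([525.5,240]); a=np.radians(4.56); X=np.array([np.cos(a),np.sin(a)]); Y=np.array([-X[1],X[0]])
bf=lambda px,z:np.array([(ray("top",px,z)[:2]-B)@X,(ray("top",px,z)[:2]-B)@Y])
q=lambda u,v:(u/3.4+90,v/3.4+130)
c=bf(q(209,212),35); g=bf(q(211,84),20); print(c,g,np.degrees(np.arctan2(*(g-c)[::-1])))
f=grab_frame("scene")
for d in boxes_of("scene","spare_center")[:3]: print(d["conf"],towld("scene",d["centre"]).round())
if max(abs(c))<13 and g[0]>60: print("sign"); print(sign_off())
E
```

```text
[-0.62725789 -0.7641559 ] [78.54303628 -0.17858196] 0.4237738935240451
0.89 [565. -23.  20.]
sign
the job is handed in; nothing more can be done
None
```

I turned the face-down block over and laid it on the printing bed, carved face up. I then released it, moved the arm clear and handed the job in at about 17 s.

- **Move:** I lifted the block by its bar, let it swing down and carried it over the bed. There I stood it on its edge inside the stop strip, tipped it over and drew it back to centre.
- **Final position:** the pattern centre measured about (-0.6, -0.8) mm from the bed's middle. The bar is at (+78.5, -0.2) mm, on the side away from the stop strip, and the block is about 0.4° off square.
- **Other block:** the scene camera put the spare block at (565, -23), against (564, -22) at the start, so it did not move.

**Readings that disagreed:**
- The top camera's network put the placed block about 7–8 mm off along the bed. That is still within the 20 mm limit, and my own back-projection did not confirm it.
- One top-view reading put the spare at y = 20 because the arm partly hid it. The scene camera contradicts that.

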